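# Cap the open bayonet port of a dust duct

### The job

Close the open slanted end of the dust duct with the loose black blanking cap: put its steel lugs through the two slots of the collar, press it in and twist it clockwise until it is tight and the cap stays locked by itself. Leave the tin, the wood offcut and the brush where they are.

Things in the scene. Friction and masses are not known exactly. Their poses are not given: they have to be found in the camera images.
- cap: Loose black blanking cap, 68.5 mm tall, about 0.24 kg, standing on its plug. Origin: centre of the plug's underside; z up out of the handle, x along the handle bar. Plug: 54 mm diameter, z 0 to 27.5 mm, foot chamfered 3.5 mm. Flange: 92 mm diameter, z 27.5 to 33.5 mm. Handle bar: 76 mm long (x), 14 mm thick (y), z 33.5 to 68.5 mm. Half a turn about z gives the same cap.
- cap_bar (a point): Point inside the cap's handle bar on the cap's axis, 57 mm above the plug's underside: a good height to pinch the bar.
- cap_lugs (a point): Point on the cap's axis, 12 mm above the plug's underside, midway between the two steel lugs: the ends of one 8 mm round pin that runs along the cap's x (in line with the handle bar) and sticks out of the plug to 36 mm from the axis on both sides.
- port: Open end of the steel dust duct: a spout 110 mm in diameter ending in an aluminium collar 120 mm in diameter, 157 mm above the bench. Origin: centre of the collar's flat top face. z points out of the opening along its axis, 30 degrees from vertical; x runs up the slope of the face, y is level. Bore: 59 mm wide. Depths below are along -z from the top face.
- port_slots (a point): Point on the port's axis 8 mm deep. Two opposite slots, 25 degrees wide, reach 39 mm from the axis; a lug passes within 4.5 degrees of the middle. The collar is clamped on by hand: the line through both slots is turned 6 to 52 degrees counter-clockwise from the port's x (seen from outside), by touch or sight to be found. Off the slots, the lugs stop on the collar with the plug 8 mm deep.
- port_track (a point): Point on the port's axis 24.5 mm deep: how deep the plug goes in the slots before the lugs meet the track floor. Tracks run clockwise (seen from outside): level for 12 degrees from the slot's middle, sinking 4 mm over the next 45, then level to an end stop at 65 degrees. A lug has 2.5 mm of play in the track's height. Locked, the plug is 26 mm deep and the flange 1.5 mm off the collar.
- seat (a joint): Spring-loaded rubber sealing disc, 50 mm in diameter, inside the port, on its axis. Value: how far it is pushed in, in m; 0 when free, its face then 21 mm below the collar's top face. It pushes back with 2 N plus 1 N per mm. Pushing alone gets it to at most 3.5 mm; a cap twisted home keeps it about 5 mm in.
- duct: The fixed duct stub with a round 170 mm foot flange on the bench, an upright steel pipe 110 mm in diameter bending 30 degrees at 75 mm height towards its own -x. Origin: centre of the foot's underside; z up.
- tin: Bystander: rectangular steel solvent tin 60 x 100 x 150 mm with a white screw cap to 172 mm, standing. Origin: centre of its underside.
- offcut: Bystander: wood offcut 160 x 70 x 32 mm lying flat. Origin: centre of its underside.
- brush: Bystander: bench brush lying flat, its handle along its own -x. Origin: under its middle.
Not all that is in view belongs to the job. Of the things that look like the cap, the largest one is meant.

How it is judged (in metres and radians):
On the way, in this order (a step that is already met when the one before it is completed fails the run):
1. the cap is lifted off the bench (height (world z) of cap above 0.05 m), for 0.2 s.
2. the cap's lugs are through the slots: its plug is more than 18 mm inside the port, on its axis (z of cap in the frame of port between -0.035 and -0.018 m and x of cap in the frame of port between -0.008 and 0.008 m and y of cap in the frame of port between -0.008 and 0.008 m), for 0.1 s.
At the end, for the whole second after the job is handed in: The cap sits in the port, square to it within 0.1 rad, its plug more than 24.5 mm in, at rest, and by itself keeps the sealing disc more than 4.1 mm pushed in (value of joint seat above 0.0041 m and z of cap in the frame of port between -0.03 and -0.0245 m and distance between cap and port below 0.031 m and angle between the z axis of cap and the z axis of port, either way round below 0.1 rad and linear speed of cap below 0.02 m/s); the robot touches nothing.
It fails at once if the tin, the offcut or the brush is shifted by more than 30 mm or the tin tipped (distance of any of tin, offcut, brush from where it was at the start of the episode above 0.03 m or angle between tin's own z axis and vertical above 0.4 rad).
It also fails if it takes over 51 s, if anything falls off the work surface, if the arm or the gripper's body presses on something with over 40 N, if the wrist force passes 120 N, or if a joint passes its speed limit or range.

### The arm

A 6-joint arm with a two-finger parallel gripper is mounted at the origin on the work surface. World frame = base frame: x ahead of the robot, y to its left, z up, the work surface at z = 0. Lengths are in mm, angles in rad, forces in N, time in s.
With the tool pointing down it reaches from about 300 to 775 mm from the base axis. Payload 14.6 kg.
Tool frame: the origin (TCP) lies at the very end of the fingers, on their centre line; the grasp point (between the pads) lies 19 mm behind it; z points along the fingers, y is the line along which they close (so a half turn about z gives the same grasp; the last joint's range is limited). The gripper opens to 94 mm and grips with 3 to 60 N. Pads are 16 mm wide; open, the fingers measure 119 mm over their backs; the gripper's body (75 mm by 177 mm) begins 78 mm behind the grasp point.
Start: joints at [-1.266, 0.3, 1.521, -0, 1.321, -0.067], TCP at [199.804, -512.414, 205.446] pointing down, gripper open.
Joint ranges: [-3.03, 3.03], [-0.79, 2.21], [0.23, 2.52], [-1.04, 4.18], [0, 3.07], [-2.55, 2.55]. Speed limits (rad/s): [2.22, 2.22, 2.57, 3.14, 3.14, 3.14].

### API

Orientations are given as [roll, pitch, yaw] about the fixed x, y, z axes, in that order (R = Rz(yaw) Ry(pitch) Rx(roll)).
In Python, from cell import manip, optics gives the robot as it stands.
- The arm moves only by the shell command python3 -m crank 'ROWS' [FORCE]. ROWS is JSON, a list of rows, each a list of 7 numbers: the opening in per cent of the stroke, from 0 (shut) to 100 (fully open), then the shift along the tool's x, y, z in mm, then the turn, a rotation vector about the tool's x, y, z in rad. A call has 1 to 10 rows; each row is the pose to reach, as a shift and turn from the pose commanded when the call began, along the tool's axes at that moment; what a row does not reach only later rows make up. A row lasts 1/10 s, in which the tool goes at most 50 mm and 8.59 degrees, less where a joint would pass 70% of its speed; a pose out of reach is approached as far as the arm can. A call with a gripper value outside its range is refused whole. The fingers move at their own pace and stop on an object; FORCE is the grip in N (left out, the last holds). Time passes only in rows, so rows that repeat a pose let the fingers close. It gives the time, the measured TCP pose, the force, the opening and the grip force at its end, in the units of the state.
- manip.read_state(): the state, without advancing time (a new reading comes with each control period).
- optics.camera(name): name is "scene" or "side" or "wrist"; returns (picture, depth): 384x512x3 uint8, red, green, blue; 384x512 float32, mm along the optical axis (not along the pixel's ray), 0 where there is no reading.
- optics.calibration(name): a dict with "camera_matrix" (3x3 intrinsics, pixels), "R" (3x3) and "t" (3): a world point X has camera coordinates R X + t. Camera axes: x right, y down, z forward; pixel columns grow to the right and rows downward; lengths in mm; the calibration is good to about 2 mm. A picture is of the moment at which its call begins: read the wrist's pose just before it. calibration takes no time and is no camera call; for the wrist camera it gives the pose at the moment of the call.
- manip.sign_off(): hands the job in; it is judged then, once.
The state is a dict: "clock": time; "joints": joint angles; "qd": joint speeds; "effort": joint torques, N m; "eef_pos": TCP position; "eef_rot": TCP orientation; "wrist_force": force on the tool from outside, world axes, zero at the start; "moment": the same for the moment, N m; "finger_gap": finger opening in mm; "finger_force": force on a finger pad.
Only numpy, scipy, OpenCV 4.12 (cv2) and the standard library are available. Lean on these libraries where they do the work, as an engineer would, in place of code of your own. Each camera call takes 0.05 s, during which the arm holds its last target. There are 200 camera calls.

## Working session

There is one attempt and no reset: what is moved stays moved. The work goes in short steps, Python scripts to look and compute and a shell command to move; the robot and the scene stay as the last step left them, time stands still between calls to the robot, and variables do not carry over. Pictures are saved under pics/ and viewed, at most 10 in all, crops included, and the job is handed in when it is done.

```bash
ls; mkdir -p pics; python3 - <<'E'
from cell import manip, optics
import cv2, numpy as np
s=manip.read_state(); print(s)
ims=[]
for n in("scene","side"):
    p,d=optics.camera(n); np.savez(f"pics/{n}0.npz",p=p,d=d,**optics.calibration(n))
    cv2.imwrite(f"pics/{n}0.png",cv2.resize(p[:,:,::-1],(800,600),interpolation=cv2.INTER_CUBIC))
    c=optics.calibration(n); print(n,c)
E
```

```text
pics
{'clock': 0.0, 'joints': array([-1.26557124e+00,  3.00476458e-01,  1.52160445e+00,  1.53379524e-05,
        1.32071409e+00, -6.65955142e-02]), 'qd': array([-1.61157703e-03, -1.46382823e-04, -2.95878179e-05, -7.73796589e-04,
       -1.02499662e-03,  7.41756002e-04]), 'effort': array([-1.68212486e-03, -5.31807125e+01, -3.52736449e+01,  7.07280566e-02,
        2.45325227e-02, -8.37104449e-05]), 'eef_pos': array([ 199.74173538, -512.15137451,  204.87351504]), 'eef_rot': array([-3.14039397e+00, -9.48344848e-05,  3.71816742e-01]), 'wrist_force': array([ 0.12480315, -0.28318862, -1.63047916]), 'moment': array([ 0.00712562,  0.02073716, -0.00930531]), 'finger_force': 0.0, 'finger_gap': 94.01798892506291}
scene {'camera_matrix': array([[400.68883682,   0.        , 258.70429338],
       [  0.        , 400.68883682, 196.93997052],
       [  0.        ,   0.        ,   1.        ]]), 'R': array([[ 0.41987346,  0.90741951, -0.01720769],
       [ 0.72478773, -0.34665855, -0.59540793],
       [-0.54624997,  0.23752407, -0.80323925]]), 't': array([-269.52483048, -333.51494866, 1736.20844592])}
side {'camera_matrix': array([[451.25125351,   0.        , 255.3714761 ],
       [  0.        , 451.25125351, 202.80668179],
       [  0.        ,   0.        ,   1.        ]]), 'R': array([[ 0.98237476, -0.18673527,  0.00835289],
       [-0.09438397, -0.53411396, -0.84012734],
       [ 0.1613428 ,  0.82453151, -0.54232489]]), 't': array([-590.24397235,  168.78533581, 1387.79727777])}
```

View pics/scene0.png

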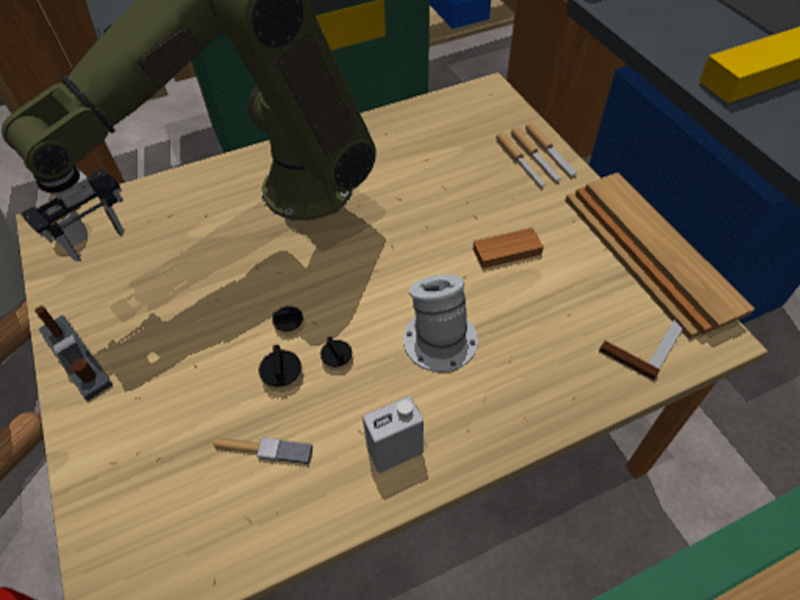

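View pics/side0.png

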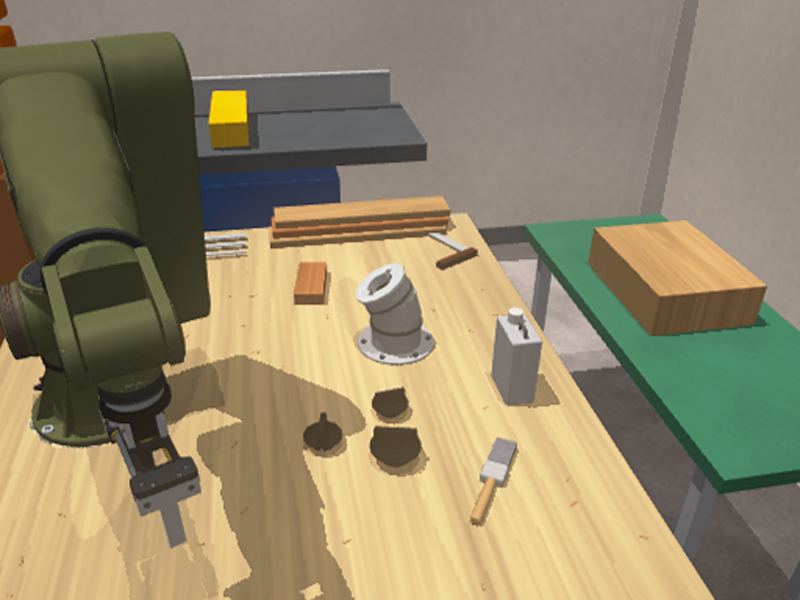

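In the scene view the cap candidates are at (280,368), (337,354) and (288,318). The first looks largest. I'll check this with depth and one crop.

```bash
cat > h.py <<'E'
import numpy as np
def cloud(p,d,c):
    K=c["camera_matrix"];v,u=np.mgrid[:384,:512]
    X=np.stack([(u-K[0,2])/K[0,0]*d,(v-K[1,2])/K[1,1]*d,d],-1)
    W=(X-c["t"])@c["R"]; W[d<=0]=np.nan
    return W
E
python3 - <<'E'
import numpy as np,cv2
from h import cloud
for n in("scene","side"):
    f=np.load(f"pics/{n}0.npz");W=cloud(f["p"],f["d"],f)
    s=512/800
    caps=dict(scene=[(280,368),(337,354),(288,318)],side=[(395,447),(390,403),(322,433)])[n]
    for cu,cv in caps:
        u,v=int(cu*s),int(cv*s);A=W[v-28:v+28,u-28:u+28].reshape(-1,3)
        P=f["p"][v-28:v+28,u-28:u+28].reshape(-1,3)
        c0=W[v,u]; r=np.hypot(*(A-c0)[:,:2].T)
        m=(A[:,2]>15)&(r<60)&(P.max(1)<90)
        B=A[m];t=B[B[:,2]>42 if (B[:,2]>42).sum()>8 else slice(None)]
        fl=B[(B[:,2]>22)&(B[:,2]<40)]
        ev,ew=np.linalg.eigh(np.cov(t[:,:2].T))
        print(n,(cu,cv),len(B),'zmax',np.nanmax(B[:,2]).round(1),'flange bbox',fl[:,:2].min(0).round(),fl[:,:2].max(0).round(),'bar n',len(t),'mid',((t.min(0)+t.max(0))/2).round(1),'ang',np.degrees(np.arctan2(ew[1,1],ew[0,1])).round(1),'len',np.ptp(t[:,:2]@ew[:,1]).round())
    # port
    u,v=dict(scene=(440,310),side=(392,310))[n];u,v=int(u*s),int(v*s)
    A=W[v-60:v+50,u-45:u+45].reshape(-1,3)
    T=A[A[:,2]>122]; 
    rng=np.random.default_rng(0);best=None
    for _ in range(3000):
        a,b,c=T[rng.choice(len(T),3,False)];nn=np.cross(b-a,c-a);L=np.linalg.norm(nn)
        if L<200:continue
        nn/=L;nn*=np.sign(nn[2])
        if abs(nn[2]-.866)>.06:continue
        k=abs((T-a)@nn)<2.0
        if best is None or k.sum()>best.sum():best=k
    I=T[best];m=I.mean(0);nn=np.linalg.svd(I-m)[2][2];nn*=np.sign(nn[2])
    print(n,'port',len(I),'n',nn.round(3),'tilt',np.degrees(np.arccos(nn[2])).round(1),'az',np.degrees(np.arctan2(nn[1],nn[0])).round(1),'mid',((I.min(0)+I.max(0))/2).round(1),'ext',np.ptp(I,0).round(1))
    np.save(f"pics/{n}_I.npy",I)
a=cv2.imread("pics/scene0.png");f=np.load("pics/scene0.npz")["p"][:,:,::-1]
x=cv2.resize(f[190:255,160:235],None,fx=6,fy=6,interpolation=3)
x=np.clip(x*1.5,0,255).astype(np.uint8)
y=cv2.resize(f[170:240,250:310],None,fx=5,fy=5,interpolation=3)
g=np.zeros((400,800,3),np.uint8);g[:390,:450]=x;g[:350,460:760]=y;cv2.imwrite("pics/crop1.png",g)
E
```

```text
scene (280, 368) 477 zmax 77.5 flange bbox [ 510. -296.] [ 589. -207.] bar n 116 mid [ 546.  -257.4   59.8] ang 164.2 len 76.0
scene (337, 354) 279 zmax 60.6 flange bbox [ 525. -161.] [591. -93.] bar n 58 mid [ 557.4 -127.2   51.5] ang -172.7 len 57.0
scene (288, 318) 256 zmax 58.9 flange bbox [ 383. -228.] [ 454. -161.] bar n 73 mid [ 419.8 -194.7   50.5] ang 78.4 len 57.0
scene port 303 n [-0.498  0.039  0.866] tilt 30.0 az 175.5 mid [574.9 106.2 158.2] ext [105.3 116.8  62.6]
side (395, 447) 612 zmax 72.3 flange bbox [ 500. -300.] [ 587. -238.] bar n 252 mid [ 543.2 -256.8   57.3] ang 165.2 len 75.0
side (390, 403) 289 zmax 55.6 flange bbox [ 523. -165.] [ 589. -117.] bar n 65 mid [ 555.1 -130.6   48.9] ang -173.4 len 54.0
side (322, 433) 350 zmax 58.8 flange bbox [ 387. -232.] [ 455. -165.] bar n 64 mid [ 420.4 -199.6   50.5] ang 77.7 len 52.0
side port 306 n [-0.501  0.044  0.864] tilt 30.2 az 175.0 mid [577.  106.7 158.3] ext [ 98.6 119.7  60.4]
```

View pics/crop1.png

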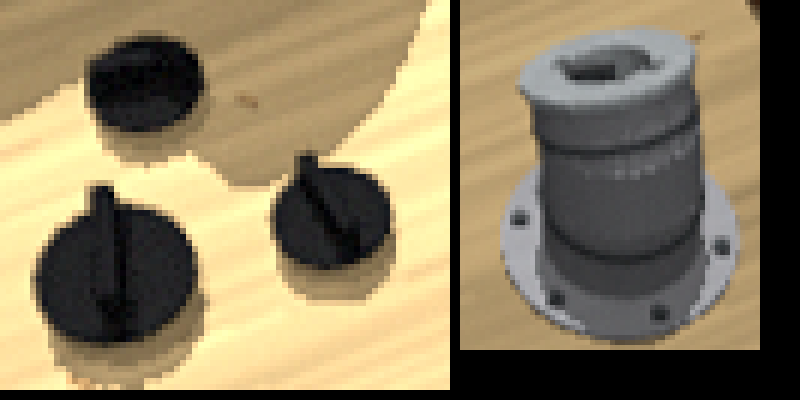

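Crop check: the cap at lower left has a 76 mm bar and a ~90 mm flange, so it is the one meant; the other two have ~55 mm bars. Its centre is near (545,-257) and its bar lies at -15°. The port is near (576,106,158). In the crop its slots can be seen only roughly, so I'll use the wrist camera there first.

```bash
cat >> h.py <<'E'
from scipy.spatial.transform import Rotation as Ro
from scipy.optimize import least_squares
def cur():
    from cell import manip
    s=manip.read_state(); return s["eef_pos"],Ro.from_euler('xyz',s["eef_rot"]).as_matrix()
def go(pos,R,p0=None,R0=None):
    if p0 is None:p0,R0=cur()
    return (R0.T@(np.array(pos)-p0)).round(1),Ro.from_matrix(R0.T@R).as_rotvec().round(3)
def down(yaw): return Ro.from_euler('xyz',[180,0,yaw],degrees=True).as_matrix()
def portframe(n,c=None):
    x=np.array([0,0,1.])-n*n[2];x/=np.linalg.norm(x);return np.stack([x,np.cross(n,x),n],1)
E
python3 - <<'E'
from h import *
from cell import optics
I=[np.load(f"pics/{n}_I.npy") for n in("scene","side")]
# fit circle annulus: known tilt 30deg; unknown centre, azimuth. residual: radius beyond 60 / plane distance, tight hull
def frame(az):
    n=np.array([np.cos(az)*.5,np.sin(az)*.5,.8660254]);return portframe(n)
for k,A in list(enumerate(I))+[(2,np.vstack(I))]:
    best=None
    def f(q):
        L=(A-q[:3])@frame(q[3]);r=np.hypot(L[:,0],L[:,1])
        return np.concatenate([L[:,2],np.maximum(r-59,0)*2,np.maximum(30-r,0)*.5*(np.abs(L[:,2])<3)])
    s=least_squares(f,[576,106.5,157,np.radians(175)],loss='soft_l1');print(k,s.x.round(2),np.degrees(s.x[3]).round(1),round(s.cost,1))
c=optics.calibration("wrist");p,R=cur()
print('cam in tool',(R.T@(-c["R"].T@c["t"]-p)).round(1),'\n',(c["R"]@R).round(3),c["camera_matrix"][0,0])
# look pose: on the port axis, cam offset handled later
F=frame(np.radians(175));o=np.array([576,106.5,157])
for dist in (150,190):
  for th in (30,):
    a=np.radians(th+180);x=F@[np.cos(a),np.sin(a),0];z=-F[:,2];Rt=np.stack([x,np.cross(z,x),z],1)
    print(dist,o+dist*F[:,2],go(o+dist*F[:,2],Rt))
E
```

```text
0 [575.35 106.65 159.45   3.06] 175.5 128.2
1 [577.68 105.46 157.82   3.05] 175.0 151.1
2 [576.26 105.9  158.54   3.06] 175.4 549.8
cam in tool [  84.4   -0.3 -180.2] 
 [[-0.001  1.    -0.001]
 [-0.958 -0.001 -0.287]
 [-0.287  0.001  0.958]] 284.93071129805276
150 [501.28539764 113.03668071 286.90381   ] (array([ 508.1, -473.1,  -81.4]), array([0.703, 0.378, 2.974]))
190 [481.36150368 114.77979556 321.544826  ] (array([ 490.2, -482. , -116.1]), array([0.703, 0.378, 2.974]))
```

```bash
python3 - <<'E'
from h import *
F=portframe(np.array([np.cos(np.radians(175))*.5,np.sin(np.radians(175))*.5,.8660254]));o=np.array([576,106,158])
for a in(90,-90,0,180):
    a=np.radians(a);x=F@[np.cos(a),np.sin(a),0];z=-F[:,2];Rt=np.stack([x,np.cross(z,x),z],1)
    print(np.degrees(a),go(o+130*F[:,2],Rt))
E
```

```text
90.0 (array([ 516.9, -468.2,  -65.1]), array([-0.469,  0.29 , -1.085]))
-90.0 (array([ 516.9, -468.2,  -65.1]), array([0.328, 0.53 , 1.976]))
0.0 (array([ 516.9, -468.2,  -65.1]), array([-0.121,  0.514,  0.448]))
180.0 (array([ 516.9, -468.2,  -65.1]), array([-0.697, -0.164, -2.602]))
```

```bash
python3 -m crank '[[100,250,-230,-60,-0.22,0.14,-0.5],[100,250,-230,-60,-0.22,0.14,-0.5],[100,250,-230,-60,-0.22,0.14,-0.5],[100,517,-468,-65,-0.469,0.29,-1.085],[100,517,-468,-65,-0.469,0.29,-1.085],[100,517,-468,-65,-0.469,0.29,-1.085],[100,517,-468,-65,-0.469,0.29,-1.085],[100,517,-468,-65,-0.469,0.29,-1.085],[100,517,-468,-65,-0.469,0.29,-1.085],[100,517,-468,-65,-0.469,0.29,-1.085]]'; python3 - <<'E'
from h import *
F=portframe(np.array([np.cos(np.radians(175))*.5,np.sin(np.radians(175))*.5,.8660254]));o=np.array([576,106,158])
x=F[:,1];z=-F[:,2];Rt=np.stack([x,np.cross(z,x),z],1)
print(cur()[0],go(o+130*F[:,2],Rt))
E
```

```text
clock: 1.1
eef_pos: [417.3, -75.5, 255.7]
eef_rot: [2.617, 0.001, 1.483]
wrist_force: [0.6, -1.3, 0.4]
finger_gap: 93.8
finger_force: 0.0
[417.3384929  -75.52815531 255.7135266 ] (array([194.7,  74.3,  25.5]), array([0.001, 0.001, 0.   ]))
```

```bash
python3 -m crank '[[100,195,74,25,0,0,0],[100,195,74,25,0,0,0],[100,195,74,25,0,0,0],[100,195,74,25,0,0,0],[100,195,74,25,0,0,0],[100,195,74,25,0,0,0],[100,195,74,25,0,0,0]]'; python3 - <<'E'
from h import *
from cell import manip,optics
import cv2
print(cur())
c=optics.calibration("wrist");p,d=optics.camera("wrist");np.savez("pics/w1.npz",p=p,d=d,**c)
cv2.imwrite("pics/w1.png",cv2.resize(p[:,:,::-1],(800,600),interpolation=3))
E
```

```text
clock: 1.8
eef_pos: [510.3, 110.1, 269.9]
eef_rot: [2.62, 0.001, 1.483]
wrist_force: [0.1, -0.2, 0.0]
finger_gap: 94.3
finger_force: 0.0
(array([510.25098252, 110.05544951, 269.9468918 ]), array([[ 0.08752931,  0.86358261,  0.49655181],
       [ 0.99616092, -0.07516518, -0.04487333],
       [-0.00142842,  0.49857324, -0.8668464 ]]))
```

View pics/w1.png

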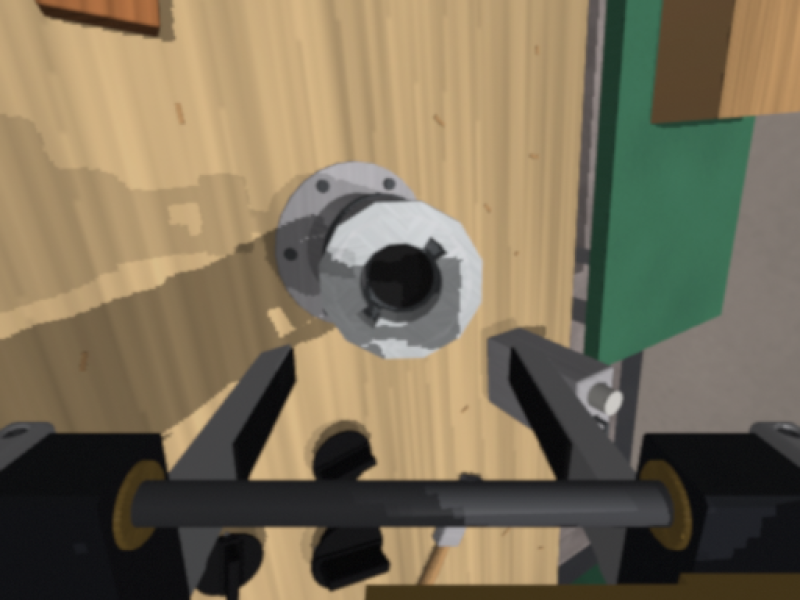

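The wrist view shows the collar centred at about (403,280), with slots at about (435,250) and (370,315). I'll refine the port pose with depth and rectify the face.

```bash
python3 - <<'E'
from h import *
import cv2
f=np.load("pics/w1.npz");p,d=f["p"],f["d"];W=cloud(p,d,f)
s=.64
A=W[int(190*s):int(370*s),int(310*s):int(495*s)].reshape(-1,3);A=A[(A[:,2]>115)&(A[:,2]<200)]
m=A.mean(0)
for _ in range(10):
    n=np.linalg.svd(A-m)[2][2];n*=np.sign(n[2]);k=abs((A-m)@n)<4
    m=A[k].mean(0);n=np.linalg.svd(A[k]-m)[2][2];n*=np.sign(n[2]);A2=A[abs((A-m)@n)<3]
    A=A2 if len(A2)>200 else A
I=A[abs((A-m)@n)<2.5];print(len(I),n.round(3),np.degrees(np.arccos(n[2])),np.degrees(np.arctan2(n[1],n[0])))
F=portframe(n);L=(I-m)@F
e=cv2.minEnclosingCircle(L[:,:2].astype(np.float32));print('circle',e)
(cx,cy),r=e;o=m+F@[cx,cy,0];print('centre',o.round(1))
# rectify
def proj(X):
    c=X@f["R"].T+f["t"];q=c@f["camera_matrix"].T;return q[...,:2]/q[...,2:]
g=(np.arange(600)-300)/4.6
gx,gy=np.meshgrid(g,-g)
mp=proj(o+gx[...,None]*F[:,0]+gy[...,None]*F[:,1]).astype(np.float32)
im=cv2.remap(p[:,:,::-1],mp[...,0],mp[...,1],cv2.INTER_CUBIC)
for r_ in(29.5,39,60):cv2.circle(im,(300,300),int(r_*4.6),(0,0,255),1)
for a in range(0,360,15):
    c,s_=np.cos(np.radians(a)),np.sin(np.radians(a));cv2.line(im,(int(300+c*62*4.6),int(300-s_*62*4.6)),(int(300+c*65*4.6),int(300-s_*65*4.6)),(0,255,0) if a else (255,0,0),2)
cv2.imwrite("pics/rect.png",im)
E
```

```text
2264 [-0.498  0.005  0.867] 29.873863517109765 179.38347302144987
circle ((1.8414077758789062, -24.978023529052734), 57.3336296081543)
centre [575.2 117.6 156.9]
```

View pics/rect.png

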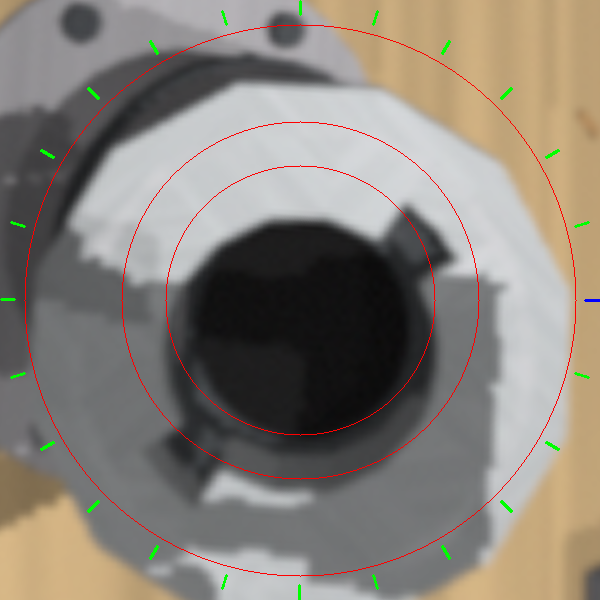

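```bash
python3 - <<'E'
from h import *
import cv2
f=np.load("pics/w1.npz");p,d=f["p"],f["d"];Ww=cloud(p,d,f).reshape(-1,3)
Cs={'wrist':Ww}
for n in("scene","side"):
    g=np.load(f"pics/{n}0.npz");Cs[n]=cloud(g["p"],g["d"],g).reshape(-1,3)
for k,A in Cs.items():
    o=np.array([576,106,158.]);n=np.array([-.498,.04,.866])
    for _ in range(15):
        F=portframe(n);L=(A-o)@F;r=np.hypot(L[:,0],L[:,1])
        sel=(abs(L[:,2])<(4 if _<5 else 2.5))&(r>41)&(r<57)
        I=A[sel];m=I.mean(0);n=np.linalg.svd(I-m)[2][2];n*=np.sign(n[2]);o=o+n*((m-o)@n)
        F=portframe(n);L=(A-o)@F;T=L[(abs(L[:,2])<2.5)&(np.hypot(L[:,0],L[:,1])<68)&(np.hypot(L[:,0],L[:,1])>25)]
        # centre from symmetric extents in many directions
        # use 3rd/97th? extremes averaged
        def cc(b):
            a=np.linspace(0,np.pi,36,endpoint=False);D=np.stack([np.cos(a),np.sin(a)],1);q=T[:,:2]@D.T
            mid=(np.percentile(q,99.5,axis=0)+np.percentile(q,.5,axis=0))/2
            return np.linalg.lstsq(D,mid,rcond=None)[0]
        c=cc(0)
        o=o+F@[c[0]*.5,c[1]*.5,0]
    print(k,len(I),o.round(1),n.round(3),np.degrees(np.arccos(n[2])).round(1),np.degrees(np.arctan2(n[1],n[0])).round(1))
# foot flange from wrist & scene: points z 4..25 around
    ft=A[(A[:,2]>5)&(A[:,2]<30)&(np.hypot(A[:,0]-610,A[:,1]-104)<110)]
    if len(ft): print('  foot n',len(ft),'z',np.median(ft[:,2]).round(1),cv2.minEnclosingCircle(ft[abs(ft[:,2]-np.median(ft[:,2]))<4][:,:2].astype(np.float32)))
E
```

```text
wrist 3789 [574.8 106.3 158.5] [-0.5    0.042  0.865] 30.1 175.2
  foot n 3102 z 7.9 ((609.9664916992188, 103.21632385253906), 84.79695892333984)
scene 179 [575.1 106.2 159.4] [-0.496  0.038  0.868] 29.8 175.7
  foot n 731 z 8.4 ((610.0922241210938, 103.92143249511719), 109.34265899658203)
side 189 [577.5 105.  158.1] [-0.496  0.038  0.868] 29.8 175.6
  foot n 582 z 8.3 ((609.0140991210938, 110.37519836425781), 102.06845092773438)
```

```bash
cat >> h.py <<'E'
_a=np.radians(175.3)
PN=np.array([np.cos(_a)*.5,np.sin(_a)*.5,.8660254]);PO=np.array([575.3,106.,157.8]);PF=portframe(PN)
def ptool(th,depth):  # tool pose with bar at port angle th(deg), tool x along -bar, TCP so plug underside 'depth' mm deep; gp = tip height above underside
    a=np.radians(th+180);x=PF@[np.cos(a),np.sin(a),0];z=-PN
    return np.stack([x,np.cross(z,x),z],1)
E
python3 - <<'E'
from h import *
import cv2
f=np.load("pics/w1.npz");p=f["p"]
o=np.array([574.8,106.3,158.5])
def proj(X):
    c=X@f["R"].T+f["t"];q=c@f["camera_matrix"].T;return q[...,:2]/q[...,2:]
g=(np.arange(600)-300)/4.6;gx,gy=np.meshgrid(g,-g)
mp=proj(o+gx[...,None]*PF[:,0]+gy[...,None]*PF[:,1]).astype(np.float32)
im=cv2.remap(p[:,:,::-1],mp[...,0],mp[...,1],cv2.INTER_CUBIC)
for r_ in(29.5,39,60):cv2.circle(im,(300,300),int(r_*4.6),(0,0,255),1)
for a in (35,47,59):
    c,s_=np.cos(np.radians(a)),np.sin(np.radians(a))
    for q in(1,-1):cv2.line(im,(int(300+q*c*34*4.6),int(300-q*s_*34*4.6)),(int(300+q*c*65*4.6),int(300-q*s_*65*4.6)),(0,255,0),1)
cv2.imwrite("pics/rect2.png",im)
# cap grasp pose
R=down(164.7)
print(go([544.5,-257,130],R)); print(cur()[0])
E
```

```text
(array([-361.9,  -12.5,  155.1]), array([ 0.434,  0.364, -1.358]))
[510.24283469 109.54766863 270.19542579]
```

View pics/rect2.png

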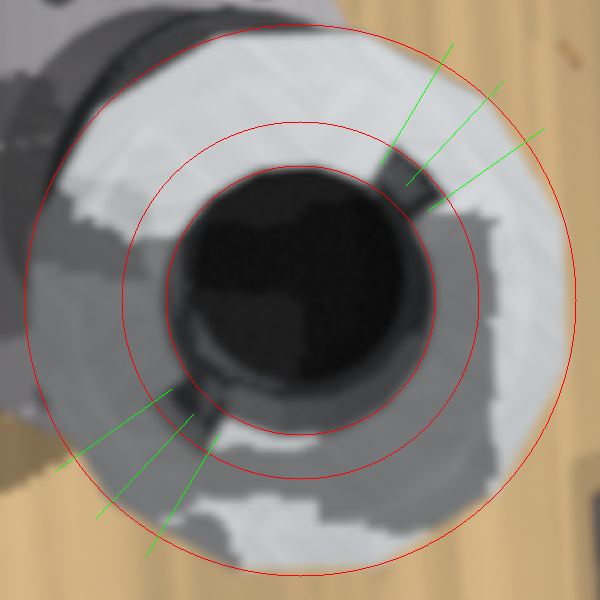

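The rectified face fits well: slot middles are at 47.5° (edges 37° and 58°), and the centre checks out. Next, go above the cap.

```bash
python3 -m crank '[[60,-362,-12,155,0.434,0.364,-1.358],[60,-362,-12,155,0.434,0.364,-1.358],[60,-362,-12,155,0.434,0.364,-1.358],[60,-362,-12,155,0.434,0.364,-1.358],[60,-362,-12,155,0.434,0.364,-1.358],[60,-362,-12,155,0.434,0.364,-1.358],[60,-362,-12,155,0.434,0.364,-1.358],[60,-362,-12,155,0.434,0.364,-1.358],[60,-362,-12,155,0.434,0.364,-1.358],[60,-362,-12,155,0.434,0.364,-1.358]]' 40; python3 -m crank '[[60,0,0,0,0,0,0],[60,0,0,0,0,0,0],[60,0,0,0,0,0,0]]'; python3 - <<'E'
from h import *
from cell import optics
import cv2
p0,R0=cur();c=optics.calibration("wrist");p,d=optics.camera("wrist");np.savez("pics/w2.npz",p=p,d=d,**c)
print(p0,go([544.5,-257,130],down(164.7)))
W=cloud(p,d,c).reshape(-1,3)
t=W[(W[:,2]>60)&(W[:,2]<76)&(np.hypot(W[:,0]-545,W[:,1]+257)<48)]
(x,y),(a,b),an=cv2.minAreaRect(t[:,:2].astype(np.float32));print(len(t),x,y,a,b,an,np.median(t[:,2]))
fl=W[(W[:,2]>27)&(W[:,2]<42)&(np.hypot(W[:,0]-545,W[:,1]+257)<52)]
print(cv2.minEnclosingCircle(fl[:,:2].astype(np.float32)),len(fl),np.median(fl[:,2]))
cv2.imwrite("pics/w2.png",cv2.resize(p[:,:,::-1],(800,600),interpolation=3))
g=np.load("pics/scene0.npz");S=cloud(g["p"],g["d"],g);print('tin',S[int(405*.64),int(404*.64)],S[int(435*.64),int(380*.64)])
E
```

```text
clock: 2.85
eef_pos: [543.8, -260.6, 129.4]
eef_rot: [3.073, 0.048, 2.661]
wrist_force: [0.2, 0.3, -0.1]
finger_gap: 56.3
finger_force: 0.0
clock: 3.15
eef_pos: [545.2, -256.0, 131.3]
eef_rot: [3.071, 0.051, 2.658]
wrist_force: [-0.0, 0.2, 1.2]
finger_gap: 56.7
finger_force: 0.0
[ 545.16162776 -256.04884488  131.29991636] (array([ 0.3, -1.5,  1.4]), array([ 0.065,  0.059, -0.214]))
1243 542.5408935546875 -251.8275146484375 14.009626388549805 75.29940032958984 75.2699203491211 69.38268125756223
((542.8651733398438, -251.9186553955078), 45.801795959472656) 5005 34.813673796818115
tin [810.09201882 -76.68495039 175.50441013] [ 834.09659038 -134.77464919  150.51764041]
```

View pics/w2.png

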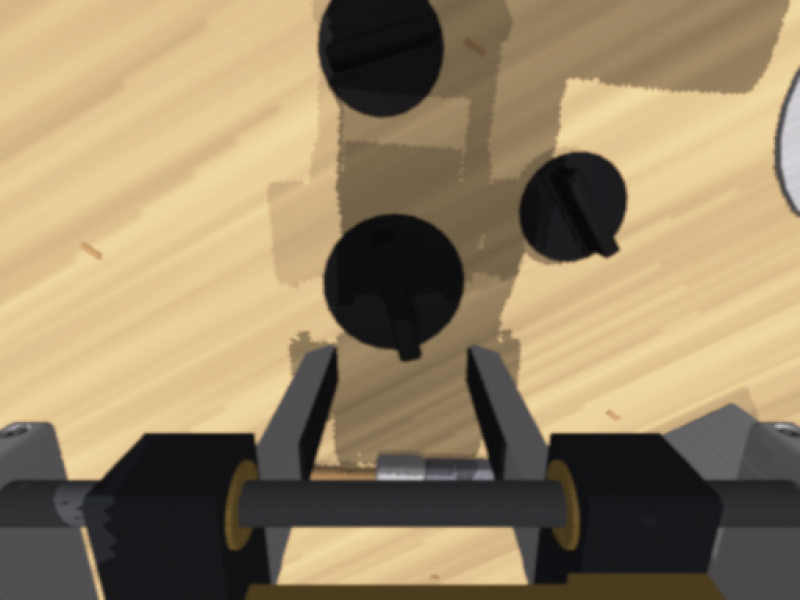

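The wrist view shows the large cap at (393,280). Its bar measures 14x75 mm with its top at 69 mm, centred at (542.7,-251.9) and lying at 165.3°. I'll finish aligning, then descend.

```bash
python3 - <<'E'
from h import *
R=down(165.3);print(go([542.7,-251.9,120],R));print(go([542.7,-251.9,38.5],R))
E
```

```text
(array([ 4.8,  1.5, 11.4]), array([ 0.064,  0.059, -0.225]))
(array([ 9. , -4.3, 92.6]), array([ 0.064,  0.059, -0.225]))
```

```bash
python3 -m crank '[[60,4.8,1.5,11.4,0.064,0.059,-0.225],[60,4.8,1.5,11.4,0.064,0.059,-0.225],[60,4.8,1.5,11.4,0.064,0.059,-0.225],[60,7,-1.5,52,0.064,0.059,-0.225],[60,9,-4.3,92.6,0.064,0.059,-0.225],[60,9,-4.3,92.6,0.064,0.059,-0.225],[60,9,-4.3,92.6,0.064,0.059,-0.225],[60,9,-4.3,92.6,0.064,0.059,-0.225]]'; python3 - <<'E'
from h import *
R=down(165.3);print(go([542.7,-251.9,38.5],R))
E
```

```text
clock: 4.0
eef_pos: [542.8, -252.3, 38.3]
eef_rot: [3.141, 0.0, 2.884]
wrist_force: [0.2, -0.1, 0.0]
finger_gap: 56.3
finger_force: 0.0
(array([ 0.2,  0.3, -0.2]), array([ 0.   ,  0.   , -0.001]))
```

```bash
python3 -m crank '[[5,0,0,0,0,0,0],[5,0,0,0,0,0,0],[5,0,0,0,0,0,0],[5,0,0,0,0,0,0],[5,0,0,0,0,0,0],[5,0,0,0,0,0,0],[5,0,0,0,0,0,0],[5,0,0,0,0,0,0]]' 60; python3 -m crank '[[5,0,0,-40,0,0,0],[5,0,0,-80,0,0,0],[5,0,0,-130,0,0,0],[5,0,0,-180,0,0,0],[5,0,0,-220,0,0,0],[5,0,0,-220,0,0,0]]'; python3 - <<'E'
from h import *
H=38.0   # tip height above plug underside
for dep in (-60,-8,0,8):
    print(dep,go(PO+PN*(H-dep),ptool(47.5,0)))
E
```

```text
clock: 4.8
eef_pos: [542.7, -252.3, 37.5]
eef_rot: [3.142, -0.001, 2.887]
wrist_force: [-0.5, 0.3, -0.5]
finger_gap: 13.7
finger_force: 60.0
clock: 5.4
eef_pos: [544.2, -253.0, 263.4]
eef_rot: [-3.139, 0.007, 2.887]
wrist_force: [0.2, -0.2, -3.5]
finger_gap: 13.8
finger_force: 60.0
-60 (array([108.9, 346.9,  19.2]), array([ 0.17 , -0.511, -0.978]))
-8 (array([ 83.6, 351.4,  64.4]), array([ 0.17 , -0.511, -0.978]))
0 (array([ 79.7, 352.1,  71.3]), array([ 0.17 , -0.511, -0.978]))
8 (array([ 75.8, 352.8,  78.3]), array([ 0.17 , -0.511, -0.978]))
```

```bash
python3 -m crank '[[5,109,347,19,0.17,-0.511,-0.978],[5,109,347,19,0.17,-0.511,-0.978],[5,109,347,19,0.17,-0.511,-0.978],[5,109,347,19,0.17,-0.511,-0.978],[5,109,347,19,0.17,-0.511,-0.978],[5,109,347,19,0.17,-0.511,-0.978],[5,109,347,19,0.17,-0.511,-0.978],[5,109,347,19,0.17,-0.511,-0.978],[5,109,347,19,0.17,-0.511,-0.978],[5,109,347,19,0.17,-0.511,-0.978]]'; python3 -m crank '[[5,0,0,0,0,0,0],[5,0,0,0,0,0,0],[5,0,0,0,0,0,0]]'; python3 - <<'E'
from h import *
from cell import optics,manip
import cv2
print(go(PO+PN*(37.5+60),ptool(47.5,0)),manip.read_state()["joints"].round(2))
g=[]
for n in("side","scene"):
    p,d=optics.camera(n);c=optics.calibration(n);np.savez(f"pics/{n}1.npz",p=p,d=d,**c)
    q=c["camera_matrix"]@(c["R"]@(PO+PN*50)+c["t"]);u,v=(q[:2]/q[2]).astype(int)
    g.append(cv2.resize(p[max(v-40,0):v+40,u-40:u+40,::-1],(400,400),interpolation=3))
cv2.imwrite("pics/pre.png",np.hstack(g))
E
```

```text
clock: 6.4
eef_pos: [524.7, 110.5, 237.7]
eef_rot: [-2.75, 0.341, -2.329]
wrist_force: [0.9, 0.6, -3.4]
finger_gap: 13.5
finger_force: 60.0
clock: 6.7
eef_pos: [525.2, 110.1, 238.6]
eef_rot: [-2.749, 0.342, -2.329]
wrist_force: [-0.0, 0.1, -3.6]
finger_gap: 13.7
finger_force: 60.0
(array([-2.1, -2.2, -2.5]), array([ 0.008, -0.004, -0.003])) [ 0.21 -0.02  1.89 -0.2   0.78 -2.  ]
```

View pics/pre.png

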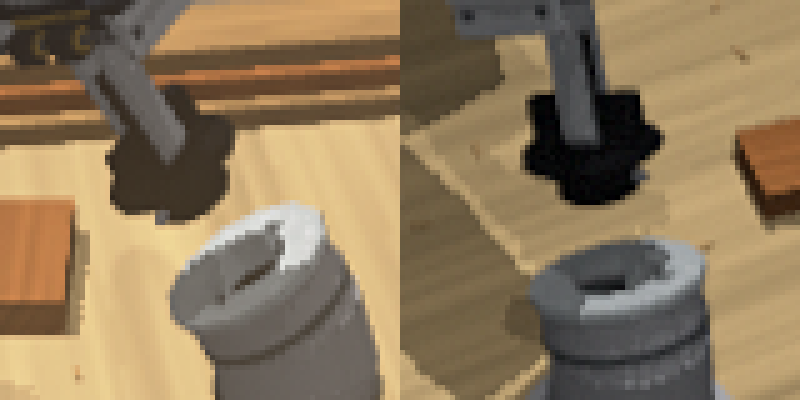

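The cap is held square above the collar in both views. Correct the alignment and go in as far as the collar's mouth.

```bash
python3 -m crank '[[5,-2,-2,10,0.008,-0.004,-0.003],[5,-2,-2,30,0.008,-0.004,-0.003],[5,-2,-2,50,0.008,-0.004,-0.003],[5,-2,-2,50,0.008,-0.004,-0.003],[5,-2,-2,50,0.008,-0.004,-0.003],[5,-2,-2,50,0.008,-0.004,-0.003]]'; cat >> h.py <<'E'
def rep(th=47.5,H=37.5):
    from cell import manip
    s=manip.read_state();p,R=cur();q=PF.T@(p-PN*0-PO);x=PF.T@R[:,0]
    ax=PF.T@(p+R[:,2]*H-PO)
    print('plug in port',ax.round(2),'ang',np.round((np.degrees(np.arctan2(x[1],x[0]))+180)%360,2),'tilt',(PF.T@R[:,2])[:2].round(4),'F port',(PF.T@s["wrist_force"]).round(1),'M port',(PF.T@s["moment"]).round(2),'clk',s["clock"],'fix xy tool',(R.T@(PF@[-ax[0],-ax[1],0])).round(1))
E
python3 -c "
from h import *
rep();print(go(PO+PN*(37.5+8),ptool(47.5,0)))"
```

```text
clock: 7.4
eef_pos: [552.2, 109.0, 197.4]
eef_rot: [-2.738, 0.346, -2.322]
wrist_force: [0.3, 0.6, -2.7]
finger_gap: 13.8
finger_force: 60.0
plug in port [-0.31  1.18  8.43] ang 47.56 tilt [0.0016 0.0011] F port [-1.1  0.7 -2.5] M port [ 0.1   0.44 -0.09] clk 7.4 fix xy tool [ 0.7 -1.  -0. ]
(array([ 0.6, -1. ,  0.4]), array([-0.   ,  0.002,  0.001]))
```

Now in to about 6 mm depth, before the lug level.

```bash
python3 -m crank '[[5,0.6,-1,0,0,0,0],[5,0.6,-1,0,0,0,0],[5,0.6,-1,5,0,0,0],[5,0.6,-1,9,0,0,0],[5,0.6,-1,13,0,0,0],[5,0.6,-1,13,0,0,0]]'; python3 -c "
from h import *
rep()"
```

```text
clock: 8.0
eef_pos: [558.7, 107.2, 184.6]
eef_rot: [-2.74, 0.344, -2.322]
wrist_force: [0.1, 0.3, -4.0]
finger_gap: 13.3
finger_force: 60.0
plug in port [-1.02 -0.14 -5.96] ang 47.57 tilt [-0.0006  0.0005] F port [-2.   0.3 -3.5] M port [ 0.13  0.45 -0.02] clk 8.0 fix xy tool [-0.8 -0.7 -0. ]
```

```bash
python3 -m crank '[[5,-0.7,-0.5,2,0,0,0],[5,-0.7,-0.5,4,0,0,0],[5,-0.7,-0.5,6,0,0,0],[5,-0.7,-0.5,8,0,0,0],[5,-0.7,-0.5,8,0,0,0]]'; python3 -c "
from h import *
rep()"
```

```text
clock: 8.5
eef_pos: [563.5, 107.1, 178.7]
eef_rot: [-2.739, 0.345, -2.322]
wrist_force: [-0.9, 0.2, -3.0]
finger_gap: 13.7
finger_force: 60.0
plug in port [  0.15   0.11 -13.5 ] ang 47.57 tilt [0.0002 0.0008] F port [-2.2  0.1 -2.1] M port [ 0.06  0.48 -0.08] clk 8.5 fix xy tool [ 0.2  0.  -0. ]
```

Past the 8 mm level with no contact, so the lugs are in the slots. Continue to the track floor.

```bash
python3 -m crank '[[5,0,0,2,0,0,0],[5,0,0,4,0,0,0],[5,0,0,6,0,0,0],[5,0,0,8,0,0,0],[5,0,0,9,0,0,0],[5,0,0,10,0,0,0],[5,0,0,10,0,0,0]]'; python3 -c "
from h import *
rep()"
```

```text
clock: 9.2
eef_pos: [568.5, 106.7, 170.3]
eef_rot: [-2.739, 0.345, -2.322]
wrist_force: [-2.7, 0.5, -0.5]
finger_gap: 13.9
finger_force: 60.0
plug in port [  0.32   0.15 -23.25] ang 47.56 tilt [0.0005 0.0008] F port [-2.6  0.3  0.9] M port [ 0.09  0.69 -0.06] clk 9.2 fix xy tool [ 0.3  0.1 -0. ]
```

```bash
python3 -m crank '[[5,0,0,1,0,0,0],[5,0,0,1.5,0,0,0],[5,0,0,2,0,0,0],[5,0,0,2,0,0,0]]'; python3 -c "
from h import *
rep()"
```

```text
clock: 9.6
eef_pos: [569.4, 106.7, 168.9]
eef_rot: [-2.739, 0.345, -2.322]
wrist_force: [-8.6, 0.0, 5.2]
finger_gap: 13.7
finger_force: 60.0
plug in port [  0.43   0.21 -24.96] ang 47.56 tilt [0.0007 0.0009] F port [-4.8 -0.7  8.8] M port [-0.03  1.1  -0.01] clk 9.6 fix xy tool [ 0.4  0.2 -0. ]
```

The floor is reached (11 N axial). Twist clockwise (+tool z), following the sinking track.

```bash
python3 -m crank '[[5,0.3,0.2,-0.6,0,0,0],[5,0.3,0.2,-0.6,0,0,0.105],[5,0.3,0.2,-0.6,0,0,0.209],[5,0.3,0.2,-0.2,0,0,0.314],[5,0.3,0.2,0.3,0,0,0.419],[5,0.3,0.2,0.3,0,0,0.419]]'; python3 -c "
from h import *
rep()"
```

```text
clock: 10.2
eef_pos: [569.5, 106.5, 168.4]
eef_rot: [-2.916, 0.478, -2.759]
wrist_force: [-3.3, -0.2, 2.7]
finger_gap: 13.2
finger_force: 60.0
plug in port [  0.33   0.07 -25.41] ang 23.46 tilt [0.0012 0.001 ] F port [-1.4 -0.5  4. ] M port [-0.    0.43 -0.08] clk 10.2 fix xy tool [ 0.3  0.1 -0. ]
```

```bash
python3 -m crank '[[5,0,0,0.5,0,0,0.105],[5,0,0,1.0,0,0,0.209],[5,0,0,1.5,0,0,0.314],[5,0,0,2.1,0,0,0.419],[5,0,0,2.6,0,0,0.524],[5,0,0,2.7,0,0,0.6],[5,0,0,2.7,0,0,0.66],[5,0,0,2.7,0,0,0.66]]'; python3 -c "
from h import *
rep()"
```

```text
clock: 11.0
eef_pos: [571.0, 106.4, 166.7]
eef_rot: [3.0, 0.508, 2.775]
wrist_force: [-5.5, -1.2, 7.0]
finger_gap: 13.3
finger_force: 60.0
plug in port [  0.78   0.07 -27.64] ang 345.82 tilt [0.002 0.001] F port [-1.2 -1.7  8.8] M port [-0.4   0.56 -0.1 ] clk 11.0 fix xy tool [ 0.7 -0.3 -0. ]
```

```bash
python3 -m crank '[[5,0,0,0,0,0,0.03],[5,0,0,0,0,0,0.06],[5,0,0,0,0,0,0.08],[5,0,0,0,0,0,0.08]]'; python3 -c "
from h import *
rep()"
```

```text
clock: 11.4
eef_pos: [571.0, 106.3, 166.7]
eef_rot: [2.957, 0.495, 2.687]
wrist_force: [-6.2, -2.6, 8.0]
finger_gap: 13.5
finger_force: 60.0
plug in port [  0.74  -0.03 -27.66] ang 341.33 tilt [0.0019 0.0008] F port [-1.2 -3.1  9.9] M port [-0.58  0.68  0.08] clk 11.4 fix xy tool [ 0.7 -0.2 -0. ]
```

```bash
python3 -m crank '[[5,0,0,0,0,0,0.04],[5,0,0,0,0,0,0.07],[5,0,0,0,0,0,0.07]]'; python3 -c "
from h import *
rep()"
```

```text
clock: 11.7
eef_pos: [570.8, 106.1, 166.6]
eef_rot: [2.922, 0.481, 2.611]
wrist_force: [-8.2, -3.6, 8.1]
finger_gap: 13.9
finger_force: 60.9
plug in port [  0.59  -0.27 -27.68] ang 337.39 tilt [0.0017 0.0001] F port [-2.8 -4.3 11. ] M port [-0.9   0.64  0.86] clk 11.7 fix xy tool [ 0.6  0.  -0. ]
```

The end stop is felt (0.9 Nm). Relax the twist a little, release, back off along the axis and check.

```bash
python3 -m crank '[[5,0,0,-0.7,0,0,-0.03],[5,0,0,-1.2,0,0,-0.05],[50,0,0,-1.2,0,0,-0.05],[50,0,0,-1.2,0,0,-0.05],[50,0,0,-1.2,0,0,-0.05],[50,0,0,-1.2,0,0,-0.05],[50,0,0,-20,0,0,-0.05],[50,0,0,-60,0,0,-0.05],[50,0,0,-100,0,0,-0.05],[50,0,0,-100,0,0,-0.05]]'; python3 -m crank '[[50,0,0,0,0,0,0],[50,0,0,0,0,0,0],[50,0,0,0,0,0,0]]'; python3 - <<'E'
from h import *
from cell import optics
import cv2
c=optics.calibration("wrist");p,d=optics.camera("wrist")
L=((cloud(p,d,c).reshape(-1,3)-PO)@PF);P=p.reshape(-1,3)
r=np.hypot(L[:,0],L[:,1])
bar=L[(L[:,2]>30)&(L[:,2]<55)&(r<45)];fl=L[(r<43)&(r>12)&(L[:,2]>-5)&(L[:,2]<20)];co=L[(r>50)&(r<57)&(abs(L[:,2])<6)]
an=cv2.minAreaRect(bar[:,:2].astype(np.float32));print('bar',an,np.median(bar[:,2]))
print('flange top z',np.median(fl[:,2]),'collar z',np.median(co[:,2]),'flange slope',np.linalg.lstsq(np.c_[fl[:,:2],np.ones(len(fl))],fl[:,2],rcond=None)[0].round(3))
a,_=optics.camera("side");g=cv2.resize(a[140:260,180:340,::-1],(640,480),interpolation=3);cv2.imwrite("pics/end.png",g)
E
```

```text
clock: 12.7
eef_pos: [520.9, 111.1, 257.3]
eef_rot: [2.94, 0.495, 2.66]
wrist_force: [1.4, -0.5, -0.2]
finger_gap: 47.4
finger_force: 0.0
clock: 13.0
eef_pos: [520.7, 110.3, 250.9]
eef_rot: [2.947, 0.488, 2.662]
wrist_force: [-0.2, 0.6, -0.5]
finger_gap: 47.0
finger_force: 0.0
bar ((0.37407684326171875, 0.21362686157226562), (13.707794189453125, 75.10305786132812), 70.36458587646484) 43.34112262478254
flange top z 8.86900093295592 collar z 0.9916994652736155 flange slope [-7.000e-03  2.000e-03  9.196e+00]
```

View pics/end.png

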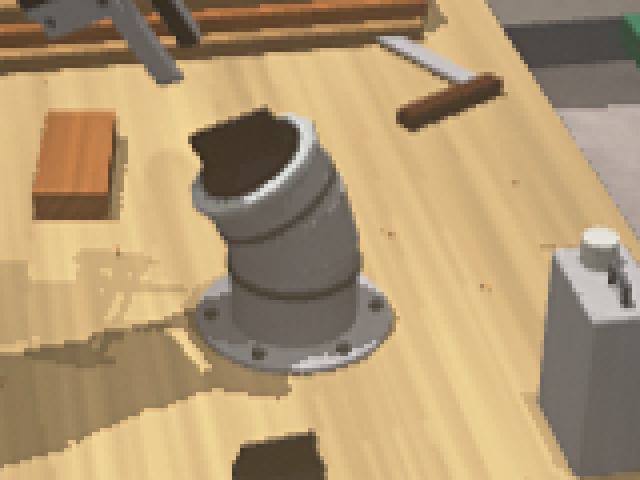

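The picture shows the cap seated square in the collar. The bar is at -19.6°, 67° past the slot. The flange top is 7.9 mm above the collar (7.5 mm expected when locked). The gripper is clear and the tin is untouched.

```bash
python3 -c "
from cell import manip
print(manip.sign_off())"
```

```text
the job is handed in; nothing more can be done
None
```

The cap is in the port, twisted clockwise to its end stop, and it stayed put after release; the job was handed in at about 13 s, with no verdict returned.

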